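# Check the two hand levers of a trolley stop short of the bar

### The arm

A 6-joint arm with a two-finger parallel gripper is mounted at the origin on the work surface. World frame = base frame: x ahead of the robot, y to its left, z up, the work surface at z = 0. Lengths are in m, angles in rad, forces in N, time in s.
With the tool pointing down it reaches from about 0.3 to 0.875 m from the base axis. Payload 6.4 kg.
Tool frame: the origin (TCP) lies between the finger pads; the fingertips stand 25 mm ahead of it and the grasp point (between the pads) lies 6 mm ahead of it; z points along the fingers, y is the line along which they close (so a half turn about z gives the same grasp; the last joint's range is limited). The gripper opens to 85 mm and grips with 20 to 120 N. Pads are 22 mm wide; open, the fingers measure 114 mm over their backs; the gripper's body (76 mm by 85 mm) begins 54 mm behind the grasp point. The pads swing forward as they close: fully open they stand 13 mm farther back than shut.
Start: joints at [-1.471, 0.181, 1.607, -0, 1.354, -0.206], TCP at [0.173, -0.548, 0.256] pointing down, gripper open.
Joint ranges: [-2.99, 2.99], [-0.89, 2.07], [0.3, 2.58], [-1.14, 4.28], [0, 2.63], [-3.12, 3.12]. Speed limits (rad/s): [2.57, 2.57, 3.01, 3.14, 3.14, 3.14].

### API

Orientations are given as a unit quaternion [w, x, y, z].
In Python, from station import arm gives the robot as it stands. The module is installed in compiled form; this text tells all that it offers.
- The arm moves only by the tool arm_command, never from a script. Its argument "steps" is text: rows parted by semicolons, each of 7 numbers parted by spaces: the shift along the world's x, y, z in cm, then the turn, a rotation vector about the world's x, y, z in degrees, then the gripper's target within -1 to 1 (fully open at 1, half-way at 0, shut at -1). A call has 1 to 20 rows; each row is the pose to reach, as a shift and turn from the pose commanded when the call began; what a row does not reach only later rows make up. A row lasts 1/8 s, in which the tool goes at most 62.5 mm and 10.7 degrees, less where a joint would pass 70% of its speed; a pose out of reach is approached as far as the arm can. A call with a gripper value outside its range is refused whole. The fingers move at their own pace and stop on an object; "newtons" is the grip in N (left out, the last holds). Time passes only in rows, so rows that repeat a pose let the fingers close. It gives the time, the measured TCP pose, the force, the opening and the grip force at its end, in the units of the state.
- arm.observe(): the state, without advancing time (a new reading comes with each control period).
- arm.capture(name): name is "scene" or "side" or "wrist"; returns a dict with "frame" (400x640x3 uint8, red, green, blue), "camera_matrix" (3x3 intrinsics, pixels), "k1" (the pictures are not rectified: a ray, as slopes to the right and down, at radius r is drawn at 1 + k1 r^2 times it, then the intrinsics apply), "R" (3x3) and "t" (3): a world point X has camera coordinates R X + t; the wrist camera has in their place "T_tool_cam" (4x4, takes a point from camera to tool coordinates, whose origin is the TCP and whose axes are the flange's). Camera axes: x right, y down, z forward; pixel columns grow to the right and rows downward; lengths in m; the calibration is good to about 2 mm. A picture is of the moment at which its call begins: read the wrist's pose just before it. There is no depth.
- arm.sign_off(): hands the job in; it is judged then, once.
The state is a dict: "time_s": time; "joints": joint angles; "dq": joint speeds; "joint_torque": joint torques, N m; "tcp_pos": TCP position; "tcp_rot": TCP orientation; "contact_force": force on the tool from outside, world axes, zero at the start; "wrist_torque": the same for the moment, N m; "grip_width": finger opening in m; "gripper_force": force on a finger pad.
Only numpy, scipy, OpenCV 4.12 (cv2) and the standard library are available. Lean on these libraries where they do the work, as an engineer would, in place of code of your own. Each camera call takes 0.05 s, during which the arm holds its last target. There are 200 camera calls.

### The job

Check the two hand levers on the clamped handlebar ends: with the outside of the fingers, press the long lever in towards its grip until it comes up against its stop, keep it there for a good second, and let it spring right back. Then press the short lever in against its stop in the same way, and finish while still holding it there, so that the gap to the bar can be measured. Push on the outer side of the levers only, without gripping or forcing them; keep off the bars and grips, and leave the other things on the bench where they are.

Things in the scene. Friction and masses are not known exactly. Their poses are not given: they have to be found in the camera images.
- long_bar: Long-lever handlebar end, fixed to the bench: level steel tube 22 mm thick, 245 mm long, axis 140 mm above the bench, ribbed black rubber grip 32 mm thick, held at its +y end by a 40 mm square post on a base plate; highest part 163 mm up. Origin: on the bench under the tube's middle; y along the tube, z up, lever on its -x side (the robot's side). Yaw within 0.4 rad.
- long_lever (a joint): Angle of the long lever about its upright pivot: 0 at rest (sprung out), grows as it is pressed towards the grip, rigid stop at 0.26 rad. At the press point it takes about 2 N to start and 5.5 N at the stop, where the force rises steeply. At the stop a gap of about 29 mm to the grip is left. Released, it springs back by itself.
- long_blade: Outer half of the plain aluminium lever blade (150 mm long, 18 mm high, 12 mm thick in all), moving with the lever. Origin on the pivot axis, 140 mm above the bench. The blade runs to its own -y; the outer face looks to its own -x, 6 mm from the origin; +x is the way to press; z up. At rest it stands 0.4 rad from the tube, free end out; the last 28 percent bends outward.
- long_inner: Inner half of the same blade, the side that faces the grip; same origin and axes. Not to be touched. (The pivot is 32 mm to the -x side of the tube's axis and 65 mm to +y of the bar's origin.)
- long_pad (a point): Press point: on the outer face of the long lever at mid-height (140 mm above the bench), 95 mm from the pivot. Axes like those of the blade.
- short_bar: Short-lever handlebar end, fixed to the bench: level steel tube 22 mm thick, 245 mm long, axis 140 mm above the bench, ribbed black rubber grip 32 mm thick, held at its -y end by a 40 mm square post on a base plate; highest part 163 mm up. Origin: on the bench under the tube's middle; y along the tube, z up, lever on its -x side (the robot's side). Yaw within 0.4 rad.
- short_lever (a joint): Angle of the short lever about its upright pivot: 0 at rest (sprung out), grows as it is pressed towards the grip, rigid stop at 0.3 rad. At the press point it takes about 2.5 N to start and 5.5 N at the stop, where the force rises steeply. At the stop a gap of about 22 mm to the grip is left. Released, it springs back by itself.
- short_blade: Outer half of the plain aluminium lever blade (100 mm long, 18 mm high, 12 mm thick in all), moving with the lever. Origin on the pivot axis, 140 mm above the bench. The blade runs to its own +y; the outer face looks to its own -x, 6 mm from the origin; +x is the way to press; z up. At rest it stands 0.45 rad from the tube, free end out; the last 28 percent bends outward.
- short_inner: Inner half of the same blade, the side that faces the grip; same origin and axes. Not to be touched. (The pivot is 32 mm to the -x side of the tube's axis and 65 mm to -y of the bar's origin.)
- short_pad (a point): Press point: on the outer face of the short lever at mid-height (140 mm above the bench), 65 mm from the pivot. Axes like those of the blade.
- hammer: Loose hammer lying on the bench between the robot and the handlebars; bystander. Origin on its underside.
- wrench: Loose wrench lying on the bench on the left, before the handlebars; bystander. Origin on its underside.
- tin: Steel tin, 80 mm across, 110 mm high, standing to the robot's right; bystander. Origin at the centre of its underside.

How it is judged:
On the way, in this order (a step that is already met when the one before it is completed fails the run):
1. the long lever is held against its stop by the fingers for 0.8 s, the short one at rest (value of joint long_lever above 0.225 rad and contact force between the fingers and long_blade above 1 N and value of joint short_lever below 0.04 rad), for 0.8 s.
2. the long lever is let go and has sprung right back (value of joint long_lever below 0.03 rad and contact force between the fingers and long_blade below 0.5 N), for 0.1 s.
At the end, for the whole second after the job is handed in: The short lever is held at its stop (joint above 0.255 of 0.30 rad) by the fingers with more than 2 N on its outer side, the long lever is back at rest (below 0.03 rad), the robot touches neither bar, and the hammer, wrench and tin are within 20 mm of where they stood (value of joint short_lever above 0.255 rad and contact force between the fingers and short_blade above 2 N and value of joint long_lever below 0.03 rad and contact force between each of the arm, the fingers and long_bar below 1 N and contact force between each of the arm, the fingers and short_bar below 1 N and distance of each of hammer, wrench, tin from where it was at the start of the episode below 0.02 m); the arm keeps its last pose, push and grip.
It fails at once if a lever is gripped or touched on its inner side (contact force between the fingers and long_inner above 1 N or contact force between the fingers and short_inner above 1 N).
It fails at once if a lever is forced (more than 50 N) (contact force between the fingers and long_blade above 50 N or contact force between the fingers and short_blade above 50 N).
It fails at once if a bar or grip is pushed or squeezed (more than 3 N) (contact force between any of the arm, the fingers and long_bar above 3 N or contact force between any of the arm, the fingers and short_bar above 3 N).
It fails at once if a bystander is moved or lifted by more than 20 mm (distance of any of hammer, wrench, tin from where it was at the start of the episode above 0.02 m).
It also fails if it takes over 48 s, if anything falls off the work surface, if the arm or the gripper's body presses on something with over 40 N, if the wrist force passes 120 N, or if a joint passes its speed limit or range.

## Working session

There is one attempt and no reset: what is moved stays moved. The work goes in short steps, Python scripts to look and compute and a tool call to move; the robot and the scene stay as the last step left them, time stands still between calls to the robot, and variables do not carry over. Pictures are saved under pics/ and viewed, at most 10 in all, crops included, and the job is handed in when it is done.

Besides the shell and the picture viewer there is one more tool, called by a JSON object that holds its "fn" and its "kwargs". arm_command: Moves the arm, as the interface text tells. Its arguments: {"type":"object","properties":{"steps":{"type":"string"},"newtons":{"type":"number"}},"required":["steps"]}

```bash
mkdir -p pics; python3 - <<'E'
from station import arm
import cv2,pickle
s=arm.observe();print(s)
for n in("scene","side"):
    c=arm.capture(n);pickle.dump(c,open(f"{n}.pkl","wb"));cv2.imwrite(f"pics/{n}0.png",c["frame"][:,:,::-1])
    print(n,c["camera_matrix"],c["k1"],c["R"],c["t"])
E
```

```text
{'time_s': 0.0, 'joints': array([-1.47131704e+00,  1.81556240e-01,  1.60802608e+00, -9.78388734e-06,
        1.35380096e+00, -2.06301416e-01]), 'dq': array([-9.38537331e-05,  1.46964028e-03,  8.76888091e-04, -1.56662257e-03,
        1.02833714e-05, -3.36545675e-03]), 'joint_torque': array([ 1.44872181e-03, -4.44857061e+01, -3.51336908e+01, -2.63992379e-04,
        8.67529248e-03,  8.27989197e-06]), 'tcp_pos': array([ 0.17305713, -0.54779424,  0.25536684]), 'tcp_rot': array([-8.94293219e-04,  9.88334463e-01,  1.52296382e-01,  4.30275299e-05]), 'contact_force': array([-0.16203871, -0.99800377,  0.70916951]), 'wrist_torque': array([ 0.02053725, -0.00312922,  0.06356461]), 'gripper_force': 0.0, 'grip_width': 0.08550411542747141}
scene [[426.18584089   0.         319.974612  ]
 [  0.         426.18584089 201.8019273 ]
 [  0.           0.           1.        ]] -0.11611510288257303 [[-0.27223587  0.96221809 -0.00489702]
 [ 0.58112863  0.16035548 -0.7978569 ]
 [-0.76692708 -0.22005107 -0.60282699]] [ 0.19124057 -0.21747603  1.78751813]
side [[418.4701615    0.         312.26287873]
 [  0.         418.4701615  207.09419015]
 [  0.           0.           1.        ]] -0.06582327135383559 [[-0.85525208 -0.5179016   0.01793887]
 [-0.3576252   0.56481496 -0.74369905]
 [ 0.37503079 -0.64246556 -0.66827383]] [0.41001186 0.29398871 1.06615572]
```

View pics/scene0.png

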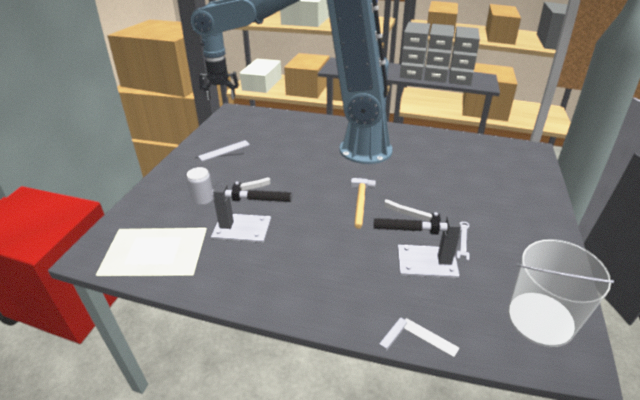

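View pics/side0.png

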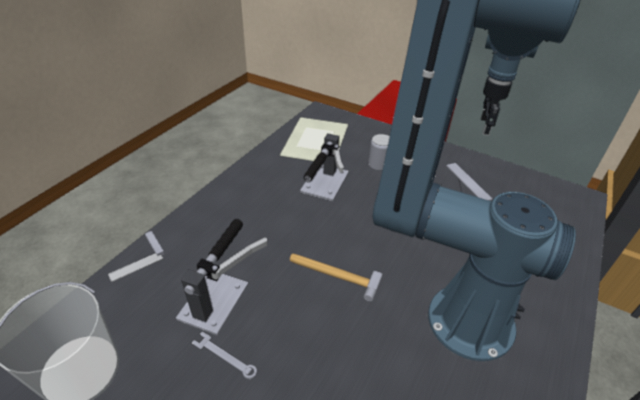

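The scene camera shows the long bar at right (post 448,243, grip end 375,224, lever tip 387,202) and the short bar at left (post 222,208, grip end 290,197, lever tip 270,181). The hammer lies between them, the tin is at (200,186) and the wrench at (463,240). The side camera shows the same layout: long pivot ~(208,268), short pivot ~(330,145). I'll enlarge these areas to get finer pixel positions.

```bash
python3 - <<'E'
import cv2,numpy as np
a=cv2.imread("pics/scene0.png");b=cv2.imread("pics/side0.png")
def z(im,u,v,w=100,h=75):
    o=cv2.resize(im[v:v+h,u:u+w],(400,300),interpolation=cv2.INTER_CUBIC)
    for k in range(0,w,10):
        cv2.putText(o,str(u+k) if k%20==0 else "",(k*4,9),0,.3,(0,255,255),1);cv2.line(o,(k*4,10),(k*4,16),(0,255,255),1)
    for k in range(0,h,10):cv2.putText(o,str(v+k),(0,k*4+4),0,.3,(0,255,0),1)
    return o
cv2.imwrite("pics/crops.png",np.vstack([np.hstack([z(a,370,195),z(a,205,170)]),np.hstack([z(b,175,215),z(b,285,130)])]))
E
```

```text
(no output)
```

View pics/crops.png

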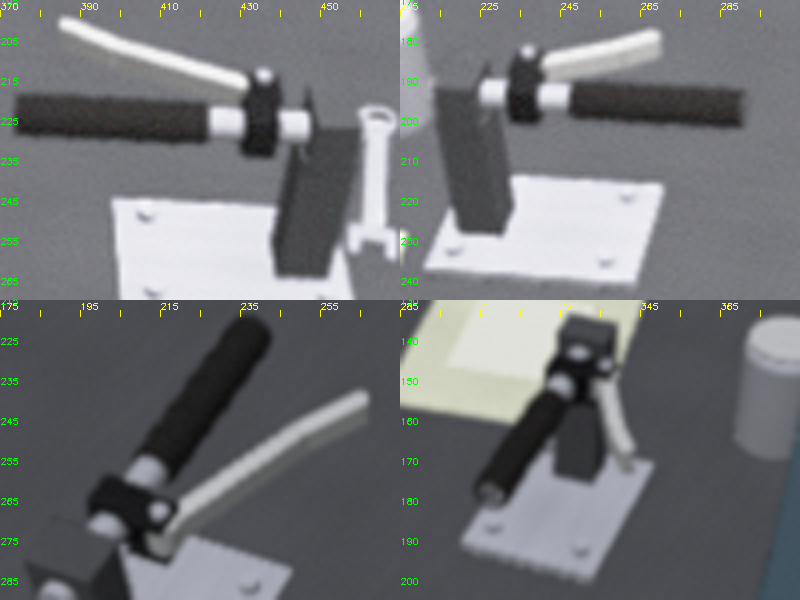

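The crops give me the clamp bolts, blade tips and grip ends in both views. Next step is to triangulate them and check the results against the given sizes.

```bash
cat > h.py <<'E'
import pickle,cv2,numpy as np
C={n:pickle.load(open(n+".pkl","rb")) for n in("scene","side")}
def ray(n,p):
    c=C[n];u=cv2.undistortPoints(np.array([[p]],float),c["camera_matrix"],np.array([c["k1"],0,0,0,0]))[0,0]
    d=c["R"].T@np.r_[u,1];return -c["R"].T@c["t"],d/np.linalg.norm(d)
def tri(p,q):
    A=np.zeros((3,3));b=np.zeros(3);r=[ray("scene",p),ray("side",q)]
    for o,d in r:
        M=np.eye(3)-np.outer(d,d);A+=M;b+=M@o
    X=np.linalg.solve(A,b);return X,max(np.linalg.norm(np.cross(X-o,d)) for o,d in r)
def onz(n,p,z):
    o,d=ray(n,p);return o+d*(z-o[2])/d[2]
E
python3 - <<'E'
from h import *
P={"Lbolt":((436,213.5),(214.5,267.5)),"Ltip":((386.2,200.7),(265.7,239.7)),"Lgend":((374.5,223.7),(238.7,222.5)),"Lgin":((422,225.5),(212.5,256)),
"Sbolt":((237,182.5),(336,146)),"Stip":((269.3,179.7),(342,170)),"Sgend":((290.7,197),(308,178)),"Sgin":((247.5,194.2),(325,154.5))}
T={}
for k,(p,q) in P.items():
    X,e=tri(p,q);T[k]=X;print(k,X.round(4),"res mm",round(e*1e3,1))
for s,piv,tipy in(("L",[-.032,.065],-1),("S",[-.032,-.065],1)):
    d=(T[s+"gin"]-T[s+"gend"])[:2];d*=-tipy
    yaw=np.arctan2(-d[0],d[1]);R=np.array([[np.cos(yaw),-np.sin(yaw)],[np.sin(yaw),np.cos(yaw)]])
    o=T[s+"bolt"][:2]-R@piv
    print(s,"yaw",yaw,"origin",o,"tip local to pivot",R.T@(T[s+"tip"]-T[s+"bolt"])[:2],"gend local",R.T@(T[s+"gend"][:2]-o),"gin",R.T@(T[s+"gin"][:2]-o))
# bystanders
for k,p,z in(("tinTop",(199,173),.11),("hammer head",(363,182),.02),("hammer end",(359,224),.01),("wrench top",(464,224),.005),("wrench bot",(463,255),.005)):print(k,onz("scene",p,z).round(3))
E
```

```text
Lbolt [0.5683 0.3021 0.1608] res mm 0.0
Ltip [0.5277 0.1551 0.1473] res mm 0.3
Lgend [0.6311 0.1378 0.1393] res mm 1.5
Lgin [0.6087 0.2679 0.1429] res mm 1.1
Sbolt [ 0.5746 -0.3027  0.1594] res mm 0.8
Stip [ 0.5075 -0.2223  0.1398] res mm 1.4
Sgend [ 0.5753 -0.1279  0.1397] res mm 0.7
Sgin [ 0.5941 -0.2629  0.1387] res mm 2.0
L yaw 0.17040767914444538 origin [0.61081019 0.24345113] tip local to pivot [-0.06492908 -0.13796573] gend local [ 0.00210668 -0.10760082] gin [0.00210668 0.02439573]
S yaw 0.13826328335727142 origin [ 0.59729204 -0.23389779] tip local to pivot [-0.05535835  0.08882714] gend local [-0.00712     0.10805477] gin [-0.00712    -0.02824341]
tinTop [ 0.49  -0.493  0.11 ]
hammer head [0.265 0.041 0.02 ]
hammer end [0.492 0.073 0.01 ]
wrench top [0.395 0.409 0.005]
wrench bot [0.547 0.408 0.005]
```

All points agree with the spec: heights come out near 140 and 160 mm, blade lengths at 152 and 105 mm, and yaws at about 0.17 and 0.165. The press points are:

| Lever | Pad at rest (x, y) | Pad at stop (x, y) |
|---|---|---|
| Long | (.541, .211) | (.565, .207) |
| Short | (.532, -.253) | (.549, -.243) |

I'll shut the fingers and go to the point in front of the long lever, staying high.

{"fn": "arm_command", "kwargs": {"steps": "2.5 5 0 0 0 0 -1; 5 10 0 0 0 0 -1; 7.5 15 0 0 0 0 -1; 10 20 0 0 0 -2 -1; 12.5 25 0 0 0 -4 -1; 15 30 0 0 0 -6 -1; 17.5 35 0 0 0 -8 -1; 20 40 0 0 0 -10 -1; 22.5 45 0 0 0 -12 -1; 24.5 50 0 0 0 -14 -1; 26 55 0 0 0 -16 -1; 27.5 60 0 0 0 -16 -1; 29 65 0 0 0 -16 -1; 30 70 0 0 0 -16 -1; 31 74 0 0 0 -16 -1; 31.5 75.8 0 0 0 -16 -1; 31.5 75.8 0 0 0 -16 -1; 31.5 75.8 0 0 0 -16 -1", "newtons": 40}}

```text
time_s: 2.35
tcp_pos: [0.4879, 0.2086, 0.256]
tcp_rot: [0.0, 1.0, 0.013, -0.0]
contact_force: [0.5, -0.2, 0.1]
grip_width: -0.0001
gripper_force: 0.0
```

```bash
python3 - <<'E'
from station import arm
import cv2,numpy as np
s=arm.observe();c=arm.capture("wrist")
from scipy.spatial.transform import Rotation as Ro
w,x,y,z=s["tcp_rot"];R=Ro.from_quat([x,y,z,w]).as_matrix();T=c["T_tool_cam"];im=c["frame"][:,:,::-1].copy()
piv=np.array([.5683,.3021,.140])
def pr(X):
    X=np.linalg.inv(T)@np.r_[R.T@(np.array(X)-s["tcp_pos"]),1]
    return cv2.projectPoints(X[None,:3],np.zeros(3),np.zeros(3),c["camera_matrix"],np.array([c["k1"],0,0,0,0]))[0].ravel()
print(T.round(3))
for X in([.5683,.3021,.1608],[.5277,.1551,.147],[.541,.211,.149],[.6311,.1378,.14],[.5683,.3021,.149]):
    p=pr(X);print(X,p);cv2.circle(im,tuple(int(v) for v in np.clip(p,-999,1999)),3,(0,0,255),1)
cv2.imwrite("pics/w1.png",im)
E
```

```text
[[-0.001 -0.958 -0.287  0.073]
 [ 1.    -0.    -0.001  0.001]
 [ 0.001 -0.287  0.958 -0.118]
 [ 0.     0.     0.     1.   ]]
[0.5683, 0.3021, 0.1608] [175.55067608  87.36252646]
[0.5277, 0.1551, 0.147] [395.6521531  153.17099227]
[0.541, 0.211, 0.149] [317.67416086 132.36131411]
[0.6311, 0.1378, 0.14] [433.38045745  -5.59228266]
[0.5683, 0.3021, 0.149] [183.13540069  88.13903728]
```

View pics/w1.png

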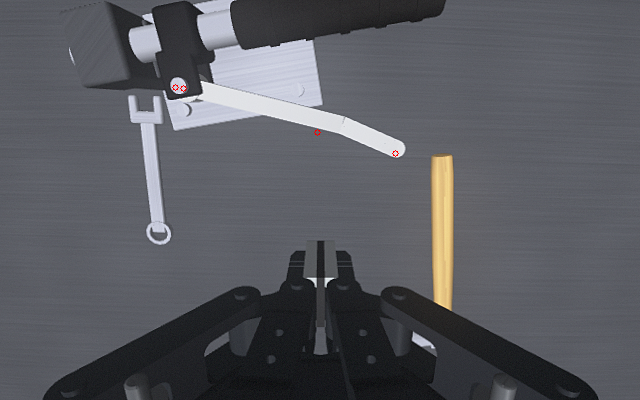

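The wrist view has my predicted bolt and tip on target at (178,87) and (396,153). The outer face at the pad shows at about (317,127), roughly 3 mm further in than predicted. So I'll descend in front of the lever and close in.

{"fn": "arm_command", "kwargs": {"steps": "0 0 -3 0 0 0 -1; 0 0 -6 0 0 0 -1; 0 0 -9 0 0 0 -1; 0 0.2 -10.9 0 0 0 -1; 1 0.2 -10.9 0 0 0 -1; 2 0.2 -10.9 0 0 0 -1; 3 0.2 -10.9 0 0 0 -1; 3.5 0.2 -10.9 0 0 0 -1; 4 0.2 -10.9 0 0 0 -1; 4.5 0.2 -10.9 0 0 0 -1; 4.5 0.2 -10.9 0 0 0 -1; 4.5 0.2 -10.9 0 0 0 -1"}}

```text
time_s: 3.9
tcp_pos: [0.5327, 0.2118, 0.1472]
tcp_rot: [-0.0, 1.0, 0.013, -0.0]
contact_force: [-2.6, -0.5, 2.5]
grip_width: 0.0002
gripper_force: 1.1
```

{"fn": "arm_command", "kwargs": {"steps": "0.4 0 0 0 0 0 -1; 0.8 -0.1 0 0 0 0 -1; 1.2 -0.2 0 0 0 0 -1; 1.5 -0.3 0 0 0 0 -1; 1.5 -0.3 0 0 0 0 -1; 1.5 -0.3 0 0 0 0 -1"}}

```text
time_s: 4.65
tcp_pos: [0.5479, 0.209, 0.1471]
tcp_rot: [-0.0, 1.0, 0.013, -0.0]
contact_force: [-3.5, 3.5, -1.0]
grip_width: 0.0002
gripper_force: 1.9
```

{"fn": "arm_command", "kwargs": {"steps": "0.2 0 0 0 0 0 -1; 0.4 0 0 0 0 0 -1; 0.6 0 0 0 0 0 -1; 0.6 0 0 0 0 0 -1; 0.6 0 0 0 0 0 -1"}}

```text
time_s: 5.28
tcp_pos: [0.554, 0.2085, 0.1471]
tcp_rot: [0.0, 1.0, 0.013, -0.0]
contact_force: [-4.2, 1.5, -1.0]
grip_width: 0.0003
gripper_force: 2.3
```

{"fn": "arm_command", "kwargs": {"steps": "0.1 0 0 0 0 0 -1; 0.2 0 0 0 0 0 -1; 0.2 0 0 0 0 0 -1; 0.2 0 0 0 0 0 -1"}}

```text
time_s: 5.78
tcp_pos: [0.5558, 0.2085, 0.1471]
tcp_rot: [0.0, 1.0, 0.013, -0.0]
contact_force: [-5.7, 0.8, -1.3]
grip_width: 0.0003
gripper_force: 2.7
```

{"fn": "arm_command", "kwargs": {"steps": "0.1 0 0 0 0 0 -1; 0.2 0 0 0 0 0 -1; 0.2 0 0 0 0 0 -1; 0.2 0 0 0 0 0 -1"}}

```text
time_s: 6.28
tcp_pos: [0.5573, 0.2084, 0.1471]
tcp_rot: [0.0, 1.0, 0.013, -0.001]
contact_force: [-7.7, -0.1, 0.1]
grip_width: 0.0002
gripper_force: 3.7
```

{"fn": "arm_command", "kwargs": {"steps": "0.1 0 0 0 0 0 -1; 0.2 0 0 0 0 0 -1; 0.2 0 0 0 0 0 -1; 0.2 0 0 0 0 0 -1"}}

```text
time_s: 6.78
tcp_pos: [0.5577, 0.2084, 0.147]
tcp_rot: [0.001, 1.0, 0.014, -0.003]
contact_force: [-13.8, -0.1, 6.2]
grip_width: -0.0001
gripper_force: 7.2
```

The force jumped from 7.7 to 13.8 N over 0.4 mm, so the lever is on its stop. Now a hold of just over 1.2 s before backing straight out.

{"fn": "arm_command", "kwargs": {"steps": "0 0 0 0 0 0 -1; 0 0 0 0 0 0 -1; 0 0 0 0 0 0 -1; 0 0 0 0 0 0 -1; 0 0 0 0 0 0 -1; 0 0 0 0 0 0 -1; 0 0 0 0 0 0 -1; 0 0 0 0 0 0 -1; 0 0 0 0 0 0 -1; 0 0 0 0 0 0 -1"}}

```text
time_s: 8.02
tcp_pos: [0.5577, 0.2084, 0.147]
tcp_rot: [0.001, 1.0, 0.014, -0.003]
contact_force: [-14.3, 0.3, 4.8]
grip_width: -0.0001
gripper_force: 7.2
```

```bash
python3 - <<'E'
from station import arm
import cv2,numpy as np
s=arm.observe();print(s["time_s"],s["contact_force"])
a=arm.capture("scene")["frame"];b=arm.capture("side")["frame"]
z=lambda im,u,v:cv2.resize(im[v:v+75,u:u+100],(400,300),interpolation=cv2.INTER_CUBIC)
cv2.imwrite("pics/hold.png",np.hstack([z(a,370,180),z(b,175,215)])[:,:,::-1])
E
```

```text
8.025 [-14.27830216   0.2991431    4.83237495]
```

View pics/hold.png

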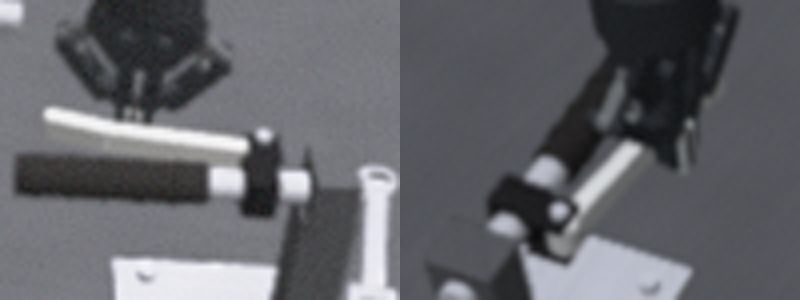

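The picture shows the fingers at the outer face and the blade nearly parallel to the grip, which means it is at the stop. Next: back off, lift and cross over to the short lever.

{"fn": "arm_command", "kwargs": {"steps": "-1 0.1 0 0 0 0 -1; -2 0.1 0 0 0 0 -1; -3.5 0.1 0 0 0 0 -1; -5.5 0.1 0 0 0 0 -1; -8 0 0 0 0 0 -1; -8 0 3 0 0 0 -1; -8 0 7 0 0 0 -1; -8 -2 11 0 0 0 -1; -8 -6 11 0 0 2 -1; -8 -11 11 0 0 4 -1; -8 -16 11 0 0 6 -1; -8 -21 11 0 0 8 -1; -8 -26 11 0 0 10 -1; -8 -31 11 0 0 12 -1; -8 -36 11 0 0 14 -1; -8 -41 11 0 0 16 -1; -8 -45 11 0 0 16 -1; -8 -48.5 11 0 0 16 -1; -8 -48.5 11 0 0 16 -1; -8 -48.5 11 0 0 16 -1"}}

```text
time_s: 10.62
tcp_pos: [0.4801, -0.2761, 0.2576]
tcp_rot: [0.0, 0.988, 0.152, 0.0]
contact_force: [-0.9, 0.1, -0.1]
grip_width: 0.0002
gripper_force: 0.0
```

```bash
python3 - <<'E'
from station import arm
import cv2,numpy as np
s=arm.observe();c=arm.capture("wrist");g=arm.capture("scene")["frame"]
from scipy.spatial.transform import Rotation as Ro
w,x,y,z=s["tcp_rot"];R=Ro.from_quat([x,y,z,w]).as_matrix();T=c["T_tool_cam"];im=c["frame"][:,:,::-1].copy()
def pr(X):
    X=np.linalg.inv(T)@np.r_[R.T@(np.array(X)-s["tcp_pos"]),1]
    return cv2.projectPoints(X[None,:3],np.zeros(3),np.zeros(3),c["camera_matrix"],np.array([c["k1"],0,0,0,0]))[0].ravel()
for X in([.5746,-.3027,.1594],[.5075,-.2223,.149],[.532,-.253,.149],[.549,-.243,.149]):
    p=pr(X);print(X,p.round(1));cv2.circle(im,tuple(int(v) for v in p),3,(0,0,255),1)
cut=cv2.resize(g[180:255,370:470],(400,300))[:,:,::-1]
cv2.imwrite("pics/w2.png",np.hstack([im,cv2.copyMakeBorder(cut[:,:160],0,100,0,0,cv2.BORDER_CONSTANT)]))
E
```

```text
[0.5746, -0.3027, 0.1594] [402.8  87.9]
[0.5075, -0.2223, 0.149] [258.5 147.7]
[0.532, -0.253, 0.149] [310.1 127.3]
[0.549, -0.243, 0.149] [303.3  98.5]
```

View pics/w2.png

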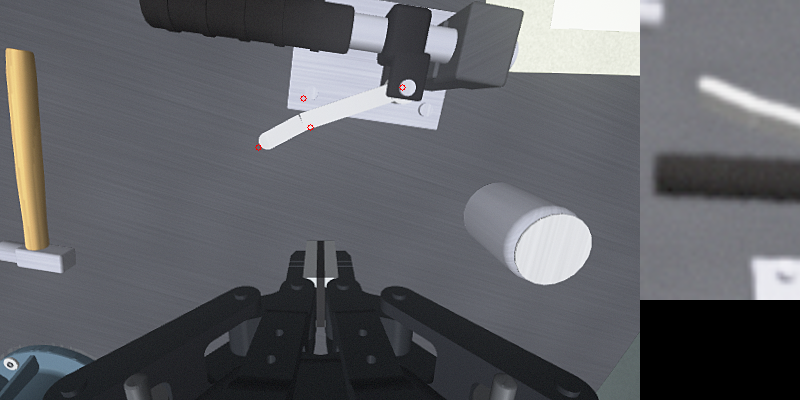

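The long lever has sprung back out. In the wrist view the short lever's bolt sits at (408,87), about 3 mm to the right of my prediction, and the outer face at the pad is near (313,126). Corrected, the TCP should end near (.541, -.249) at the stop. Next, descend and approach along the press direction.

{"fn": "arm_command", "kwargs": {"steps": "0 0 -3 0 0 0 -1; 0 0 -6 0 0 0 -1; 0 0 -9 0 0 0 -1; 0 0 -11 0 0 0 -1; 1 0.3 -11 0 0 0 -1; 2 0.6 -11 0 0 0 -1; 3 1 -11 0 0 0 -1; 3.6 1.2 -11 0 0 0 -1; 4.1 1.4 -11 0 0 0 -1; 4.5 1.6 -11 0 0 0 -1; 4.5 1.6 -11 0 0 0 -1; 4.5 1.6 -11 0 0 0 -1"}}

```text
time_s: 12.22
tcp_pos: [0.5247, -0.2604, 0.1472]
tcp_rot: [-0.0, 0.988, 0.152, -0.0]
contact_force: [-2.4, 0.1, 1.2]
grip_width: 0.0001
gripper_force: 1.3
```

{"fn": "arm_command", "kwargs": {"steps": "0.4 0.3 0 0 0 0 -1; 0.8 0.6 0 0 0 0 -1; 1.2 0.8 0 0 0 0 -1; 1.2 0.8 0 0 0 0 -1; 1.2 0.8 0 0 0 0 -1"}}

```text
time_s: 12.85
tcp_pos: [0.5371, -0.2524, 0.1473]
tcp_rot: [0.0, 0.988, 0.152, -0.0]
contact_force: [-4.6, -2.9, 0.7]
grip_width: 0.0002
gripper_force: 2.3
```

{"fn": "arm_command", "kwargs": {"steps": "0.1 0.1 0 0 0 0 -1; 0.2 0.1 0 0 0 0 -1; 0.3 0.1 0 0 0 0 -1; 0.3 0.1 0 0 0 0 -1; 0.3 0.1 0 0 0 0 -1"}}

```text
time_s: 13.48
tcp_pos: [0.5398, -0.2512, 0.1473]
tcp_rot: [-0.0, 0.988, 0.152, -0.0]
contact_force: [-5.5, -1.9, 3.5]
grip_width: -0.0002
gripper_force: 2.6
```

{"fn": "arm_command", "kwargs": {"steps": "0.1 0 0 0 0 0 -1; 0.2 0.1 0 0 0 0 -1; 0.2 0.1 0 0 0 0 -1; 0.2 0.1 0 0 0 0 -1"}}

```text
time_s: 13.98
tcp_pos: [0.5406, -0.2508, 0.1472]
tcp_rot: [-0.0, 0.988, 0.152, -0.002]
contact_force: [-11.0, -3.3, 4.6]
grip_width: -0.0003
gripper_force: 5.6
```

Force is now about 11.5 N and the tool moved only 0.9 mm, so this one is at its stop too. I'll add a touch more, hold and take a look.

{"fn": "arm_command", "kwargs": {"steps": "0.1 0 0 0 0 0 -1; 0.1 0 0 0 0 0 -1; 0.1 0 0 0 0 0 -1; 0.1 0 0 0 0 0 -1; 0.1 0 0 0 0 0 -1; 0.1 0 0 0 0 0 -1; 0.1 0 0 0 0 0 -1; 0.1 0 0 0 0 0 -1"}}

```text
time_s: 14.98
tcp_pos: [0.5408, -0.2508, 0.1472]
tcp_rot: [-0.0, 0.988, 0.152, -0.003]
contact_force: [-15.1, -3.0, 6.6]
grip_width: -0.0003
gripper_force: 7.5
```

```bash
python3 - <<'E'
from station import arm
import cv2,numpy as np
a=arm.capture("scene")["frame"];b=arm.capture("side")["frame"]
z=lambda im,u,v:cv2.resize(im[v:v+75,u:u+100],(400,300),interpolation=cv2.INTER_CUBIC)
cv2.imwrite("pics/end.png",np.vstack([np.hstack([z(a,205,160),z(b,285,130)]),np.hstack([z(a,370,180),z(b,175,215)])])[:,:,::-1])
E
```

```text
(no output)
```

View pics/end.png

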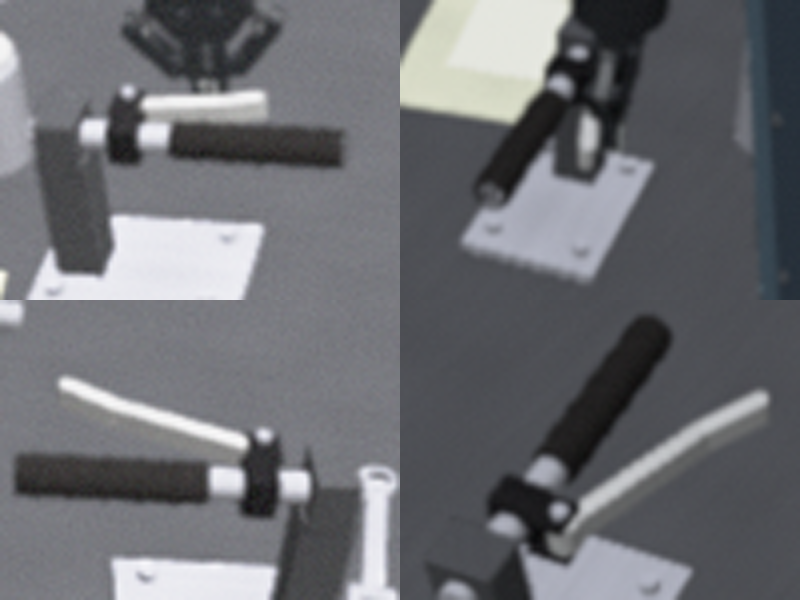

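The short blade is pressed in almost parallel to its grip, with the fingers on its outer side and clear of the bar. The long lever is back at rest, matching its first picture, so I'm handing the job in.

```bash
python3 -c "
from station import arm
print(arm.sign_off())"
```

```text
the job is handed in; nothing more can be done
None
```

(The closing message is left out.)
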